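Seat the index plate on the test stand and retain it

ROBOT

A 7-joint arm with a two-finger parallel gripper is mounted at the origin on a cart in front of the work surface, level with it; the furniture and walls round the work are solid. World frame = base frame: x ahead of the robot, y to its left, z up, the work surface at z = 0. Lengths are in m, angles in rad, forces in N, time in s.
With the tool pointing down it reaches from about 0.4 to 0.9 m from the base axis. Payload 5.5 kg.
Tool frame: the origin (TCP) lies midway between the tips of the shut fingers; the grasp point (between the pads) lies 19 mm behind it (manip.grip_depth is the distance from the TCP to the grasp point, in m); z points along the fingers, y is the line along which they close (so a half turn about z gives the same grasp; the last joint's range is limited). The gripper opens to 92 mm and grips with 3 to 60 N. Pads are 19 mm wide; open, the fingers measure 130 mm over their backs; the gripper's body (75 mm by 190 mm) begins 47 mm behind the grasp point.
Start: joints at [1.416, 0.501, -0.427, 1.55, 0.221, 1.138, -0.21], TCP at [0.264, -0.594, 0.227] pointing down, gripper open.
Joint ranges: [-2.88, 2.88], [-0.31, 2.03], [-1.54, 1.56], [0.2, 2.42], [-1.41, 4.55], [0.19, 2.02], [-2.57, 2.57]. Speed limits (rad/s): [2.57, 2.57, 3.14, 3.14, 3.14, 3.14, 3.14].

INTERFACE

Orientations are given as a unit quaternion [x, y, z, w].
In Python, from bench import manip, effector, viewer gives the robot as it stands. Calls block until the motion is done:
- manip.move_pose(position, orientation): joint-space move of the TCP to a pose.
- manip.servo_line(position, ori=None, vel=0.15): straight line of the TCP; ori=None keeps the orientation; vel is the mean speed in m/s.
- manip.movej(angles): joint-space move.
- effector.open_jaws() and effector.close(f_grip=None): open the fingers fully, or close them until they stop; f_grip is the grip in N (None keeps the last).
- manip.sleep(seconds).
- manip.solve_ik(position, orientation): joint angles nearest the present ones, or None.
- viewer.get_image(name): name is "side" or "top"; returns the picture (384x512x3 uint8, red, green, blue); there is no depth.
- viewer.get_calibration(name): a dict with "vfov" (degrees; the focal length in pixels is half the picture's height over the tangent of half this angle, whatever the lens; pixels are square), "cx", "cy" (the principal point, pixels), "eye" and "attitude" of the camera in the world. Camera axes: x right, y down, z forward; pixel columns grow to the right and rows downward; lengths in m; the calibration is good to about 2 mm. A picture is of the moment at which its call begins. get_calibration takes no time and is no camera call.
A pose or a line that the arm cannot do raises manip.PlanningError and nothing moves.
- manip.hand_in(): hands the job in; it is judged then, once.
Readings, each from a call of its own:
- manip.current_clock(): time.
- manip.current_q(): joint angles.
- manip.current_joint_velocities(): joint speeds.
- manip.current_tau(): joint torques, N m.
- manip.current_tool_pos(): TCP position.
- manip.current_tcp_rot(): TCP orientation.
- manip.current_force(): force on the tool from outside, world axes, zero at the start.
- manip.current_wrist_torque(): the same for the moment, N m.
- manip.current_finger_gap(): finger opening in m.
- manip.current_gripper_force(): force on a finger pad.
Only numpy, scipy, OpenCV 4.12 (cv2) and the standard library are available. Lean on these libraries where they do the work, as an engineer would, in place of code of your own. Each camera call takes 0.05 s, during which the arm holds its last target. There are 200 camera calls.

TASK

Fit the index plate whose pin hole matches the stand: lower it gently over the stand's central shaft and its anti-rotation pin together until it lies flush on the seat. Then slip the flanged collar, flange down, over the shaft so that it rests flat on the plate's hub. Leave the other, look-alike plate where it lies.

Things in the scene. Friction and masses are not known exactly. Their poses are not given: they have to be found in the camera images.
- stand: Fixed stand. Origin: centre of its underside on the table, z up. Dark foot 150 (x) x 100 (y) x 10 mm, grey seat block 126 x 86 mm, flat seat at z = 30 mm. Steel shaft, diameter 16 mm, at x = y = 0, rises 64 mm above the seat (last 6 mm tapered). Anti-rotation pin, diameter 12 mm, at x = +46 mm, y = 0, rises 24 mm above the seat (last 5 mm tapered).
- stand_pin (a point): Foot of the stand's anti-rotation pin, on the seat surface, 46 mm from the shaft axis along the stand's +x.
- index_plate: The matching loose bare-metal plate, 0.25-0.46 kg, 120 (x) x 80 (y) x 12 mm, lying flat. Square hub on top 40 x 40 mm, sides along x and y, 28 mm high (top at z = 40 mm); grip it there from above. Origin: centre of the underside, z up. Bore 19 mm through plate and hub at the origin; pin hole 15 mm through the plate at x = +46 mm, y = 0, near the plate's end.
- index_plate_pin_hole (a point): Centre of the index plate's pin hole at the plate's underside.
- other_plate: Loose look-alike plate of the same size, hub and bore, but with its pin hole only 29 mm from the bore, close beside the hub: it does not fit the stand. Origin: centre of its underside.
- collar: Loose dark steel flanged retaining collar, 0.25 kg, standing on its flange: flange diameter 62 mm, 10 mm high, then a round neck of 42 mm up to z = 38 mm; bore 19 mm. Origin: centre of the underside, z up. Grip the neck from above, fingers closing along y, as the oil burner (195 mm high, from x = 0.52 m, y = -0.32 to 0) is close behind; carry things above it or round it.
Things that resemble listed ones, but are neither listed nor needed, are in the scene too. What is shaped like the collar but green or orange is not meant.

How it is judged:
By the outcome, as a careful person would: the job done as asked, in the order asked, and still so for the second after the job is handed in, with the robot touching nothing.
It also fails if it takes over 69 s, if anything falls off the work surface, if the arm or the gripper's body presses on something with over 40 N, if the wrist force passes 120 N, or if a joint passes its speed limit or range.

## Working session

There is one attempt and no reset: what is moved stays moved. The work goes in short steps, each a Python script; the robot and the scene stay as the last script left them, time stands still between calls to the robot, and variables do not carry over. Pictures are saved under pics/ and viewed, at most 10 in all, crops included, and the job is handed in when it is done.

```bash
ls; mkdir -p pics; python3 - <<'E'
from bench import manip, effector, viewer
import cv2
for n in("top","side"):
    print(viewer.get_calibration(n)); cv2.imwrite(f"pics/{n}0.png",cv2.resize(viewer.get_image(n)[:,:,::-1],(800,600),interpolation=cv2.INTER_CUBIC))
print(manip.current_clock(),manip.current_tcp_rot())
E
```

```text
pics
{'vfov': 57.366554259084594, 'cx': 256.7523755610293, 'cy': 199.29912302175688, 'eye': array([ 0.36620965, -0.03702778,  1.0242186 ]), 'attitude': array([ 0.71052001, -0.70214437,  0.03608115, -0.02920197])}
{'vfov': 56.32700570345974, 'cx': 257.600636128025, 'cy': 186.2721898038705, 'eye': array([ 0.89774663, -0.22313853,  0.8585609 ]), 'attitude': array([ 0.82181071,  0.50839354, -0.14017746, -0.21566976])}
0.1 [ 9.78253520e-01  2.07410906e-01 -1.70213645e-04 -8.59391018e-04]
```

View pics/top0.png

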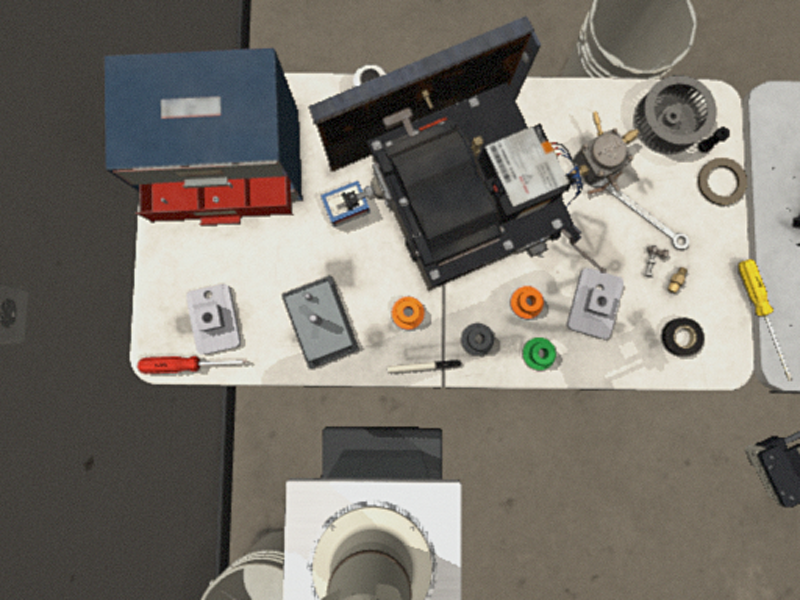

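View pics/side0.png

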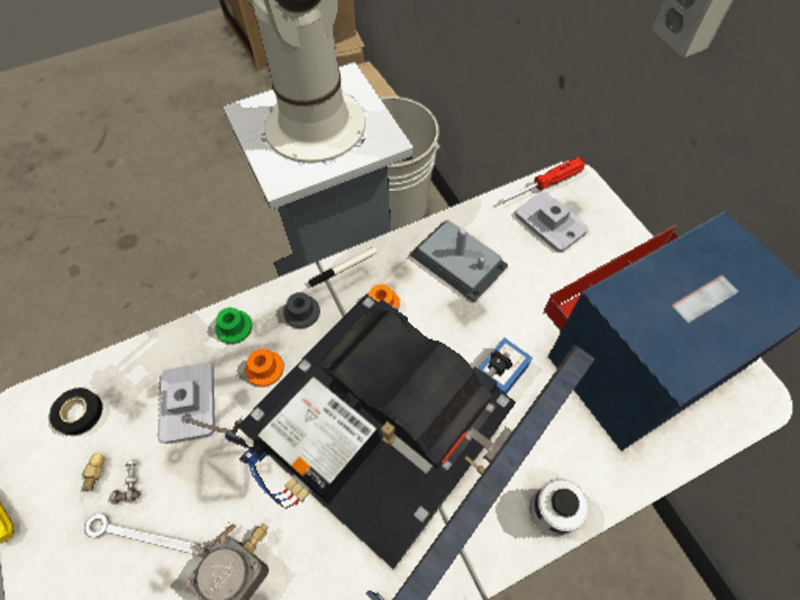

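The top view (800x600 picture) shows plates at (210,317) and (598,302), the stand at (320,320), and the dark collar at (478,339). The green and orange look-alikes are at (540,353), (408,313) and (528,301). The next step is to enlarge both plates in both views and compare their pin holes.

```bash
cat > h.py <<'E'
import numpy as np, cv2
from scipy.spatial.transform import Rotation as R
from bench import manip, effector, viewer
def cam(n):
    c=viewer.get_calibration(n); f=192/np.tan(np.radians(c["vfov"]/2))
    return c,f,R.from_quat(c["attitude"]).as_matrix()
def ray(n,u,v,z):
    c,f,M=cam(n); d=M@np.array([(u-c["cx"])/f,(v-c["cy"])/f,1]); e=c["eye"]
    return (e+d*(z-e[2])/d[2])[:3]
def proj(n,p):
    c,f,M=cam(n); q=M.T@(np.asarray(p)-c["eye"]); return np.array([c["cx"]+f*q[0]/q[2],c["cy"]+f*q[1]/q[2]])
E
python3 - <<'E'
from h import *
t=viewer.get_image("top");s=viewer.get_image("side")
cv2.imwrite("pics/t.png",t[:,:,::-1]);cv2.imwrite("pics/s.png",s[:,:,::-1])
print([ray("top",256,384/2,0), ray("top",478*.64,339*.64,.038), ray("side",301*.64,305*.64,.038)])
def cr(im,x,y,w=66,h=50): return cv2.resize(im[y:y+h,x:x+w],(396,300),interpolation=cv2.INTER_CUBIC)
# plates: top row = top view, bottom = side view ; left = left plate
g=np.vstack([np.hstack([cr(t,104,177),cr(t,350,168)]),np.hstack([cr(s,322,115),cr(s,88,231)])])
cv2.imwrite("pics/plates.png",g[:,:,::-1])
def cr2(im,x,y,w=80,h=60): return cv2.resize(im[y:y+h,x:x+w],(400,300),interpolation=cv2.INTER_CUBIC)
g=np.vstack([np.hstack([cr2(t,165,175),cr2(t,270,187)]),np.hstack([cr2(s,255,135),cr2(s,152,165)])])
cv2.imwrite("pics/stand.png",g[:,:,::-1])
E
```

```text
[array([ 0.48263294, -0.0440072 ,  0.        ]), array([ 0.40942319, -0.18500249,  0.038     ]), array([ 0.42040457, -0.18582484,  0.038     ])]
```

View pics/plates.png

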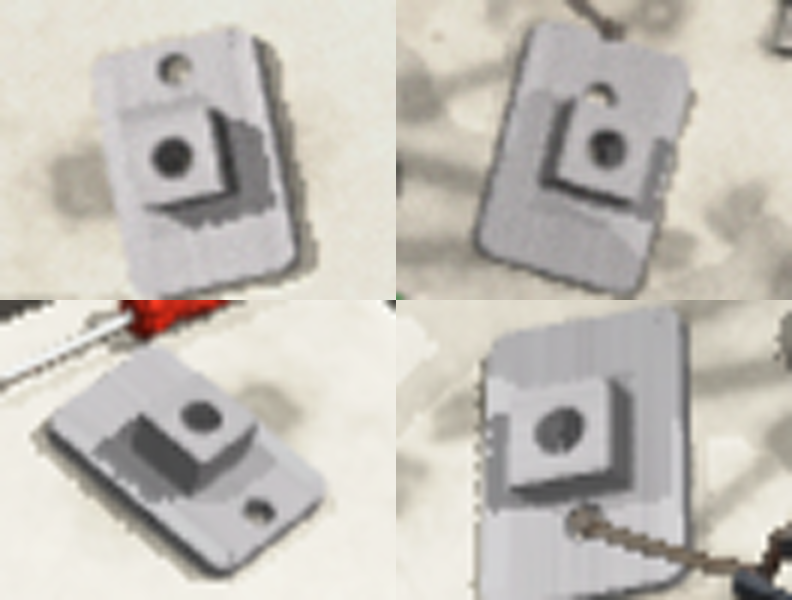

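View pics/stand.png

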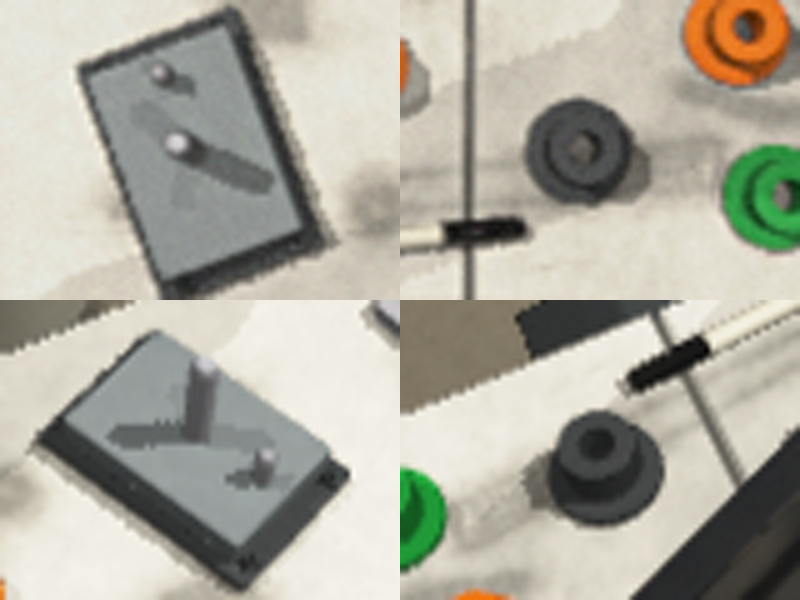

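Candidates:
- Left plate, top view (210,317): its hole is at the plate's end, well clear of the hub in both views. This fits the 46 mm spacing.
- Right plate (600,300): its hole touches the hub, so it is the 29 mm decoy.
- Collar: the dark one at (478,339).

Next I turn these pixels into points.

```bash
python3 - <<'E'
from h import *
np.set_printoptions(precision=4,suppress=True)
def pt(n,x,y,x0,y0,k,z): return ray(n,(x+.5)/k-.5+x0,(y+.5)/k-.5+y0,z)
L={}
for nm,z,a,b in [("Lbore",.04,(172,157,104,177,6),(201,117,322,115,6)),("Lpin",.012,(175,69,104,177,6),(261,212,322,115,6)),
 ("Rbore",.04,(606,0,0,0,6) and (210,150,350,168,6),(163,130,88,231,6)),("Rpin",.012,(203,93,350,168,6),(187,222,88,231,6)),
 ("shaft",.094,(179,142,165,175,5),(204,65,255,135,5)),("pin",.054,(162,73,165,175,5),(264,153,255,135,5)),
 ("collar",.038,(182,150,270,187,5),(198,141,152,165,5))]:
    p=pt("top",*a,z);q=pt("side",*b,z); L[nm]=(p+q)/2; print(nm,p,q)
for a,b in(("Lbore","Lpin"),("Rbore","Rpin"),("shaft","pin")):
    d=(L[b]-L[a])[:2];print(a,np.hypot(*d)*1e3,np.degrees(np.arctan2(d[1],d[0])))
# outline orientation, top view
t=cv2.imread("pics/t.png")
hsv=cv2.cvtColor(t,cv2.COLOR_BGR2HSV)
# stand: dark/grey vs white table
for nm,(x,y,w,h),thr,z in (("plate",(112,177,50,52),0,.012),("stand",(176,172,58,66),0,.03)):
    g=t[y:y+h,x:x+w].max(2)
    if nm=="stand": m=((g>85)&(g<175)).astype(np.uint8)
    else:
        m=(hsv[y:y+h,x:x+w,1]<14).astype(np.uint8)
    m=cv2.morphologyEx(m,cv2.MORPH_OPEN,np.ones((3,3)))
    c=max(cv2.findContours(m,0,1)[0],key=cv2.contourArea)[:,0]+[x,y]
    w_=np.array([ray("top",u,v,z)[:2] for u,v in c])*1000
    print(nm,cv2.minAreaRect(w_.astype(np.float32)))
E
```

```text
Lbore [0.4434 0.3029 0.04  ] [0.4447 0.3021 0.04  ]
Lpin [0.4882 0.313  0.012 ] [0.49   0.3133 0.012 ]
Rbore [ 0.481  -0.4079  0.04  ] [ 0.4829 -0.409   0.04  ]
Rpin [ 0.5121 -0.4157  0.012 ] [ 0.5111 -0.4169  0.012 ]
shaft [0.4407 0.1039 0.094 ] [0.4415 0.1037 0.094 ]
pin [0.4823 0.1204 0.054 ] [0.4824 0.121  0.054 ]
collar [ 0.4104 -0.1852  0.038 ] [ 0.412  -0.1866  0.038 ]
Lbore 46.2838187161875 13.333786033282777
Rbore 30.712178292334574 -14.807717532008363
shaft 44.585341429453045 22.304998498885524
plate ((442.71514892578125, 301.6954040527344), (119.95722198486328, 82.8681411743164), 13.418346405029297)
stand ((440.29437255859375, 107.25801086425781), (127.72862243652344, 91.65876770019531), 20.442054748535156)
```

All sizes agree with the description: the left plate has 46.3 mm between holes and a 120x83 mm outline, and the decoy has about 30 mm. The next step is to grasp the matching plate with the fingers along its y, so they clear the pin on release, while refining the stand's yaw from its seat edges.

```bash
cat >> h.py <<'E'
def down(deg): return (R.from_euler("z",deg,degrees=True)*R.from_euler("x",180,degrees=True)).as_quat()
def st(): print("t",round(manip.current_clock(),1),"p",np.round(manip.current_tool_pos(),4),"gap",round(manip.current_finger_gap(),4),"F",np.round(manip.current_force(),1),"M",np.round(manip.current_wrist_torque(),2))
E
python3 - <<'E'
from h import *
for n,lo,hi in(("t",90,165),("t",100,150),("s",90,165),("s",100,150)):
    im=cv2.imread(f"pics/{n}.png"); x,y,w,h=(176,172,58,66) if n=="t" else (258,138,72,56)
    g=im[y:y+h,x:x+w].max(2); m=((g>lo)&(g<hi)).astype(np.uint8)
    m=cv2.morphologyEx(cv2.morphologyEx(m,cv2.MORPH_OPEN,np.ones((3,3))),cv2.MORPH_CLOSE,np.ones((3,3)))
    c=max(cv2.findContours(m,0,1)[0],key=cv2.contourArea)[:,0]+[x,y]
    W=np.array([ray("top" if n=="t" else "side",u,v,.03)[:2] for u,v in c]); 
    print(n,lo,cv2.minAreaRect((W*1e3).astype(np.float32)))
    a=np.radians(21.5); Q=(W-[.441,.104])@np.array([[np.cos(a),-np.sin(a)],[np.sin(a),np.cos(a)]])
    for k,s in((1,1),(1,-1),(0,1),(0,-1)):
        o=1-k; sel=(abs(Q[:,o])<(.05 if o==0 else .03))&(abs(s*Q[:,k]-(.043 if k else .063))<.008)
        if sel.sum()>5:
            p=np.polyfit(Q[sel,o],Q[sel,k],1); print("xy"[k],s,round(p[1]*1e3,1),"slope deg",round(np.degrees(np.arctan(p[0]))*(1 if k else -1),2),sel.sum())
manip.servo_line([.264,-.594,.36],vel=.3)
manip.move_pose([.444,.3025,.25],down(13.4)); st()
manip.servo_line([.444,.3025,.10],vel=.25)
manip.servo_line([.444,.3025,.0175],vel=.08); st()
effector.close(40); st()
manip.servo_line([.444,.3025,.20],vel=.15); st(); print(manip.current_q())
E
```

```text
t 90 ((440.6418762207031, 106.32341003417969), (126.61222076416016, 87.1398696899414), 21.80086326599121)
y 1 43.3 slope deg 0.61 34
y -1 -39.9 slope deg 0.25 33
x 1 62.2 slope deg -0.04 20
x -1 -61.4 slope deg -0.13 20
t 100 ((458.4958801269531, 127.87092590332031), (19.97557830810547, 25.782377243041992), 0.7139437198638916)
s 90 ((441.9604187011719, 103.10102081298828), (127.74687194824219, 83.40908813476562), 21.659677505493164)
y 1 39.0 slope deg 0.42 27
y -1 -41.6 slope deg -0.0 28
x 1 63.9 slope deg -0.78 14
x -1 -61.1 slope deg -0.84 16
s 100 ((454.5982360839844, 121.17933654785156), (31.70099449157715, 15.313194274902344), 51.851749420166016)
t 4.0 p [0.4447 0.3017 0.25  ] gap 0.0917 F [-0.8  0.4  0.1] M [ 0.01  0.02 -0.03]
t 5.9 p [0.4444 0.3028 0.018 ] gap 0.0918 F [ 0.1 -0.7  0.2] M [-0.    0.05 -0.05]
t 6.8 p [0.444  0.3023 0.0175] gap 0.0395 F [-0.5 -0.8  0.2] M [-0.14 -0.02  0.04]
t 8.2 p [0.4433 0.302  0.199 ] gap 0.0397 F [-0.5  0.2 -3.9] M [ 0.05 -0.03 -0.02]
[-0.4764386   0.30708237 -0.20534687  1.86941811  0.07437849  0.97448728
 -2.05127311]
```

```bash
python3 - <<'E'
from h import *
manip.servo_line([.4412,.1041,.20],ori=down(21.6),vel=.2)
manip.servo_line([.4412,.1041,.127],vel=.1); manip.sleep(.3); st()
t=viewer.get_image("top");s=viewer.get_image("side")
cv2.imwrite("pics/t2.png",t[:,:,::-1]);cv2.imwrite("pics/s2.png",s[:,:,::-1])
def cr2(im,x,y,w=96,h=96): return cv2.resize(im[y:y+h,x:x+w],(400,400),interpolation=cv2.INTER_CUBIC)
cv2.imwrite("pics/hover.png",np.hstack([cr2(t,155,155),cr2(s,245,110)])[:,:,::-1])
E
```

```text
t 10.5 p [0.4416 0.1042 0.1275] gap 0.0398 F [-0.3  0.5 -3.3] M [ 0.01 -0.04 -0.01]
```

View pics/hover.png

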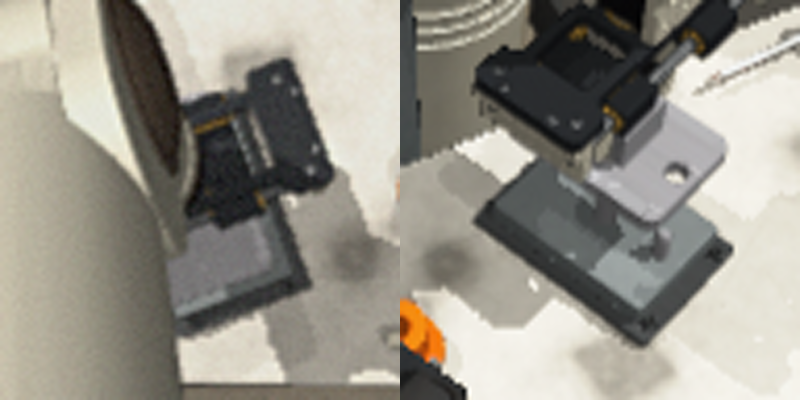

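The side view shows the held plate hovering over the stand, with its pin hole at (676,172) in the crop. I check where that hole is in the world relative to the pin.

```bash
python3 - <<'E'
from h import *
s=cv2.imread("pics/s2.png"); k=400/96
x=(276+.5)/k-.5+245;y=(172+.5)/k-.5+110
h=ray("side",x,y,.1225);tip=ray("side",(264.5)/5-.5+255,(153.5)/5-.5+135,.054); sh=ray("side",204.5/5-.5+255,65.5/5-.5+135,.094)
a=np.radians(21.6);e=np.array([np.cos(a),np.sin(a)])
print(h, "expected", np.array([.4416,.1042])+.046*e, "pin side",tip, "pin from shaft", np.array([.4412,.1041])+.046*e)
E
```

```text
[0.48477232 0.12097289 0.1225    ] expected [0.48436972 0.12113373] pin side [0.48243494 0.12099422 0.054     ] pin from shaft [0.48396972 0.12103373]
```

```bash
cat >> h.py <<'E'
def lower(x,y,z0,z1,step=.004,vel=.04,fz=8,fl=12):
    """step down, easing sideways along the lateral force; stop on contact"""
    manip.sleep(.1); f0=np.array(manip.current_force()); z=z0
    while z>z1+1e-6:
        z=max(z1,z-step); manip.servo_line([x,y,z],vel=vel)
        d=np.array(manip.current_force())-f0
        if d[2]>fz: print("contact z",z,d.round(1)); break
        l=np.hypot(*d[:2])
        if l>3: x,y=np.array([x,y])+d[:2]/l*.0003; print("ease",round(z,4),d.round(1))
    st(); return x,y,z
E
python3 - <<'E'
from h import *
print(lower(.4410,.1041,.127,.049))
E
```

```text
t 15.7 p [0.4409 0.1041 0.0489] gap 0.0398 F [-1.1  0.1 -3.7] M [ 0.05 -0.01 -0.  ]
(0.441, 0.1041, 0.049)
```

```bash
python3 - <<'E'
from h import *
x,y,z=lower(.4410,.1041,.049,.0455,step=.0005,vel=.02,fz=3)
effector.open_jaws(); st()
manip.servo_line([x,y,.16],vel=.2)
manip.servo_line([x,y,.36],vel=.35)
manip.move_pose([.411,-.186,.30],down(0)); st()
t=viewer.get_image("top");s=viewer.get_image("side")
cv2.imwrite("pics/t3.png",t[:,:,::-1]);cv2.imwrite("pics/s3.png",s[:,:,::-1])
def cr2(im,x,y,w=80,h=80): return cv2.resize(im[y:y+h,x:x+w],(400,400),interpolation=cv2.INTER_CUBIC)
cv2.imwrite("pics/fit.png",np.hstack([cr2(t,165,165),cr2(s,255,125)])[:,:,::-1])
E
```

```text
contact z 0.047 [-1.8 -1.   8.6]
t 16.8 p [0.441  0.1041 0.0474] gap 0.0395 F [-2.3 -0.2  4.3] M [-0.22  0.55 -0.02]
t 17.8 p [0.441  0.1041 0.047 ] gap 0.0919 F [-0.3  0.7 -0.3] M [-0.    0.01 -0.01]
t 20.4 p [ 0.4119 -0.1843  0.3   ] gap 0.092 F [-0.6 -1.   0. ] M [0.1  0.01 0.04]
```

View pics/fit.png

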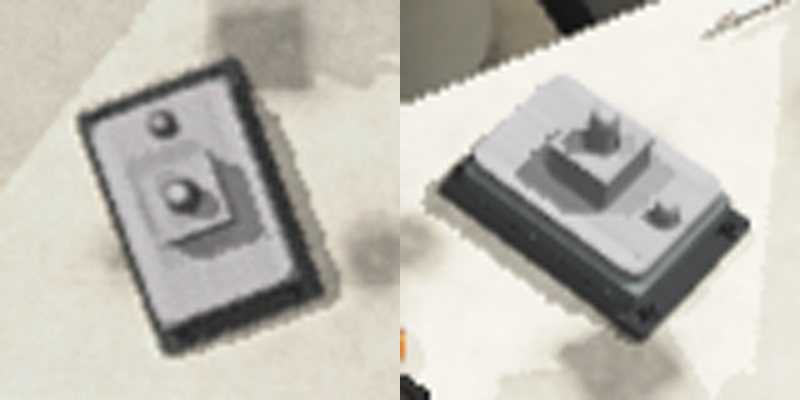

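The plate lies flush: contact came at the expected height, and both shaft and pin stand through their holes. Next is the collar, after checking the green neighbour's clearance from the fingers.

```bash
python3 - <<'E'
from h import *
g=ray("top",541*.64,352*.64,.038); o=ray("top",529*.64,299*.64,.038); print(g,o)
c=np.array([.4112,-.1859])
for q in(g,o):
    dx=max(0,abs(q[0]-c[0])-.0095); dy=max(0,abs(q[1]-c[1]+.0)-.065); d=np.hypot(dx,dy); print("neck gap",d-.021); assert d>.025
manip.servo_line([*c,.10],ori=down(0),vel=.25)
manip.servo_line([*c,.0175],vel=.08); st()
effector.close(40); st()
manip.servo_line([*c,.06],vel=.08); manip.servo_line([*c,.32],vel=.25); st()
manip.servo_line([.4412,.1041,.32],ori=down(0),vel=.3)
manip.servo_line([.4412,.1041,.135],vel=.2); manip.sleep(.3); st()
s=viewer.get_image("side"); t=viewer.get_image("top")
cv2.imwrite("pics/s4.png",s[:,:,::-1])
def cr2(im,x,y,w=80,h=80): return cv2.resize(im[y:y+h,x:x+w],(400,400),interpolation=cv2.INTER_CUBIC)
cv2.imwrite("pics/hover2.png",np.hstack([cr2(t,165,165),cr2(s,255,115)])[:,:,::-1])
E
```

```text
[ 0.38738737 -0.29844786  0.038     ] [ 0.48307661 -0.27778565  0.038     ]
neck gap 0.028655312529496647
neck gap 0.04692406960337882
t 22.6 p [ 0.4116 -0.1861  0.0179] gap 0.0917 F [-0.2  0.3  0. ] M [ 0.05  0.   -0.  ]
t 23.4 p [ 0.4113 -0.1862  0.0175] gap 0.041 F [-0.1 -0.5  0.1] M [-0.17 -0.02  0.  ]
t 25.3 p [ 0.4102 -0.1856  0.3184] gap 0.041 F [-0.5  0.3 -2.5] M [ 0.05 -0.03 -0.  ]
t 27.8 p [0.4417 0.1042 0.1357] gap 0.041 F [ 0.4  0.4 -2.9] M [ 0.04 -0.04  0.02]
```

View pics/hover2.png

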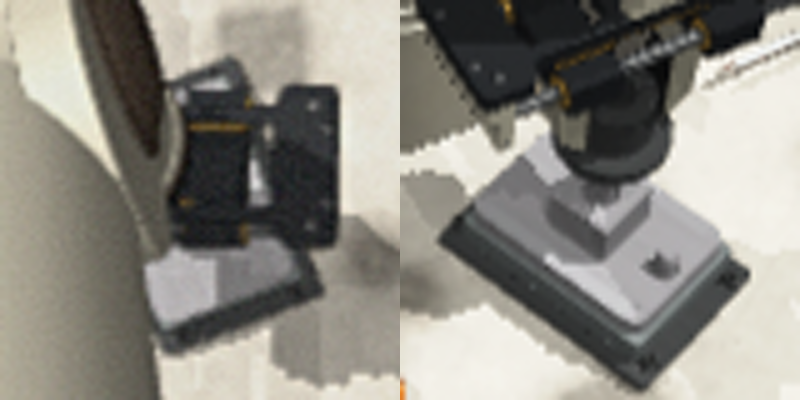

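The collar is held level, flange down, above the shaft. The flange spans columns 550-671 in the crop. I lower it with force watching.

```bash
python3 - <<'E'
from h import *
# flange check: predicted column extents at rim height vs seen 550..671
P=[proj("side",[.4417+.031*np.cos(a),.1042+.031*np.sin(a),.1357-.0175+.005]) for a in np.linspace(0,6.28,90)]
u=(np.array(P)-[255,115])*5+2; print("pred cols",400+u[:,0].min(),400+u[:,0].max(),"bottom",u[:,1].max())
x,y,z=lower(.4410,.1041,.135,.0895,step=.004,vel=.04,fz=6)
E
```

```text
pred cols 548.7636701856401 670.8915692286125 bottom 180.8536172984226
t 31.0 p [0.4409 0.1041 0.0894] gap 0.0408 F [-0.4 -0.1 -2.5] M [ 0.05  0.02 -0.  ]
```

```bash
python3 - <<'E'
from h import *
x,y,z=lower(.4410,.1041,.0895,.0855,step=.0005,vel=.02,fz=3)
effector.open_jaws(); st()
manip.servo_line([x,y,.18],vel=.2); manip.servo_line([x,y,.36],vel=.35)
manip.move_pose([.411,-.186,.36],down(0)); st()
t=viewer.get_image("top");s=viewer.get_image("side")
def cr2(im,x,y,w=80,h=80): return cv2.resize(im[y:y+h,x:x+w],(400,400),interpolation=cv2.INTER_CUBIC)
cv2.imwrite("pics/final.png",np.hstack([cr2(t,165,165),cr2(s,255,115)])[:,:,::-1])
E
```

```text
contact z 0.087 [-2.3 -0.2  7.3]
t 32.4 p [0.4411 0.1041 0.0875] gap 0.0411 F [-2.5 -1.4  4.6] M [-0.04  0.53  0.06]
t 33.3 p [0.441  0.1041 0.087 ] gap 0.0916 F [-0.5  0.1  0.5] M [0.03 0.01 0.03]
t 35.7 p [ 0.4113 -0.1844  0.3593] gap 0.092 F [ 0.5  0.2 -0.7] M [0.14 0.07 0.  ]
```

View pics/final.png

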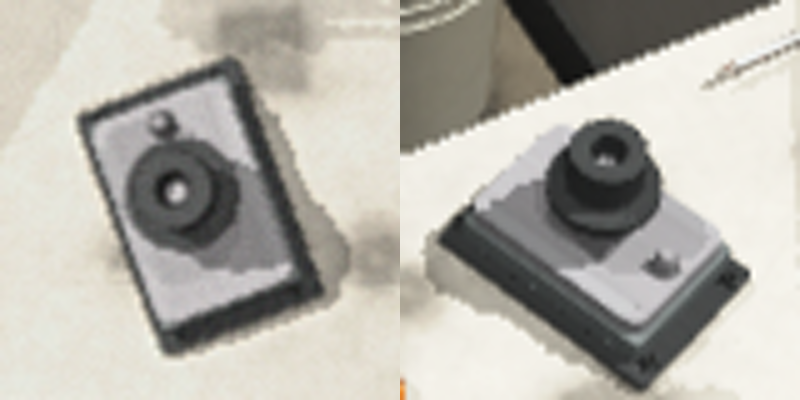

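The collar sits flat on the hub with the shaft tip visible in its bore at (176,190) in the top crop, and the plate is still flush over the pin.

```bash
python3 -c "
from bench import manip
print(manip.hand_in())"
```

```text
the job is handed in; nothing more can be done
None
```

The matching index plate is seated flush over the shaft and pin, the dark collar rests flange-down on its hub, the look-alike plate was left where it lay, and the job is handed in at about 36 s of the 69 s allowed.

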